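# Stroke the donated xylophone's bars

### The job

In the back room of the second-hand shop, check that every bar of the donated toy xylophone moves freely: with the fingertips together, touch down lightly on the longest bar and run them along the middle of the row, bar by bar in order, to the shortest, so that each bar dips a few millimetres under the fingers and springs back; then lift clear. Never push a bar down to its stop, do not shove or lift the xylophone, and leave the mallet and everything else on the table alone.

Things in the scene. Friction and masses are not known exactly. Their poses are not given: they have to be found in the camera images.
- xylophone: loose wooden toy xylophone (about 1.4 kg, 256 x 210 mm, rubber feet), turned any way. Six plain, slippery lacquered wooden bars lie side by side across a light frame, ever shorter along the row. Origin at table height under the middle of the row; +x runs along the row from longest to shortest bar, y along the bars, z up. The frame's end boards reach 48 mm above the table
- bar1_top (a point): middle of the top face of the first (longest) bar, 210 mm long and 30 mm wide, 60 mm above the table when not pressed. Neighbouring bars' middles are 36 mm apart (about 6 mm of gap). Each top has a flat ridge 8 to 10 mm wide with a 30 degree bevel on both sides that falls 6 mm, so a fingertip slid along the row at a dip of up to about 5 mm rides from one bar on to the next
- bar2_top (a point): middle of the top face of the second bar, 190 mm long and 30 mm wide, 60 mm above the table when not pressed.
- bar3_top (a point): middle of the top face of the third bar, 170 mm long and 30 mm wide, 60 mm above the table when not pressed.
- bar4_top (a point): middle of the top face of the fourth bar, 150 mm long and 30 mm wide, 60 mm above the table when not pressed.
- bar5_top (a point): middle of the top face of the fifth bar, 130 mm long and 30 mm wide, 60 mm above the table when not pressed.
- bar6_top (a point): middle of the top face of the sixth (shortest) bar, 110 mm long and 30 mm wide, 60 mm above the table when not pressed.
- bar1 (a joint): how far the first (longest) bar is pressed straight down, m: 0 at rest, 0.009 on its stop. Every bar rides on springs of about 0.5 N per mm with 0.3 N of preload and comes back by itself
- bar2 (a joint): how far the second bar is pressed straight down, m: 0 at rest, 0.009 on its stop.
- bar3 (a joint): how far the third bar is pressed straight down, m: 0 at rest, 0.009 on its stop.
- bar4 (a joint): how far the fourth bar is pressed straight down, m: 0 at rest, 0.009 on its stop.
- bar5 (a joint): how far the fifth bar is pressed straight down, m: 0 at rest, 0.009 on its stop.
- bar6 (a joint): how far the sixth (shortest) bar is pressed straight down, m: 0 at rest, 0.009 on its stop.
- mallet: rubber-headed wooden mallet lying flat beside the bars: black upright drum head 26 mm across and 24 mm tall, light stick 8 mm thick reaching 174 mm from it; origin under the middle of the head, stick along its +x. Leave it alone
- spool: empty wooden thread spool standing near the short bars, 32 mm across, 38 mm tall; origin under its centre. Leave it alone
- pencil_cup: steel cup 60 mm across and 70 mm tall standing beside the bars, with pencils up to 115 mm above the table; origin under its centre. Leave it alone
- tag_gun: grey pistol-shaped tagging gun lying on its side, 155 mm long, 50 mm high at most; origin under its barrel. Leave it alone
- tape_roll: brown ring of tape lying flat, 96 mm across, 24 mm high; origin under its centre. Leave it alone
- pump_bottle: white pump bottle, 64 mm across, 160 mm tall; origin under its centre. Leave it alone
- toy_car: small wooden toy car, 100 mm long, 50 mm high; origin at table height under its middle. Leave it alone

How it is judged (in metres and radians):
On the way, in this order (a step that is already met when the one before it is completed fails the run):
1. the fingertips press the first (longest) bar down by more than 1 mm (value of joint bar1 above 0.001 m and contact force between the fingers and xylophone above 0.1 N), for 0.05 s.
2. the fingertips press the second bar down by more than 1 mm (value of joint bar2 above 0.001 m and contact force between the fingers and xylophone above 0.1 N), for 0.05 s.
3. the fingertips press the third bar down by more than 1 mm (value of joint bar3 above 0.001 m and contact force between the fingers and xylophone above 0.1 N), for 0.05 s.
4. the fingertips press the fourth bar down by more than 1 mm (value of joint bar4 above 0.001 m and contact force between the fingers and xylophone above 0.1 N), for 0.05 s.
5. the fingertips press the fifth bar down by more than 1 mm (value of joint bar5 above 0.001 m and contact force between the fingers and xylophone above 0.1 N), for 0.05 s.
6. the fingertips press the sixth (shortest) bar down by more than 1 mm (value of joint bar6 above 0.001 m and contact force between the fingers and xylophone above 0.1 N), for 0.05 s.
At the end, for the whole second after the job is handed in: all six bars have sprung back (less than 0.7 mm down) and the xylophone stands flat and still within 30 mm of where it began (value of joint each of bar1, bar2, bar3, bar4, bar5, bar6 below 0.0007 m and height (world z) of xylophone below 0.005 m and angle between xylophone's own z axis and vertical below 0.05 rad and distance of xylophone from where it was at the start of the episode below 0.03 m and linear speed of xylophone below 0.01 m/s); the robot touches nothing.
It fails at once if a bar is pushed down to its stop (more than 8 mm) (value of joint any of bar1, bar2, bar3, bar4, bar5, bar6 above 0.008 m).
It fails at once if the xylophone is pressed with more than 20 N (contact force between the fingers and xylophone above 20 N).
It fails at once if the xylophone is shoved more than 30 mm, lifted or tipped (distance of xylophone from where it was at the start of the episode above 0.03 m or height (world z) of xylophone above 0.01 m or angle between xylophone's own z axis and vertical above 0.1 rad).
It fails at once if the mallet, spool, cup or another bystander is moved by more than 20 mm, or lifted (distance of any of mallet, spool, pencil_cup, tag_gun, tape_roll, pump_bottle, toy_car from where it was at the start of the episode above 0.02 m).
It also fails if it takes over 40 s, if anything falls off the work surface, if the arm or the gripper's body presses on something with over 40 N, if the wrist force passes 120 N, or if a joint passes its speed limit or range.

### The arm

A 7-joint arm with a two-finger parallel gripper is mounted at the origin on the work surface. World frame = base frame: x ahead of the robot, y to its left, z up, the work surface at z = 0. Lengths are in mm, angles in rad, forces in N, time in s.
With the tool pointing down it reaches from about 400 to 925 mm from the base axis. Payload 4.1 kg.
Tool frame: the origin (TCP) lies at the very end of the fingers, on their centre line; the grasp point (between the pads) lies 19 mm behind it; z points along the fingers, y is the line along which they close (so a half turn about z gives the same grasp; the last joint's range is limited). The gripper opens to 85 mm and grips with 20 to 120 N. Pads are 22 mm wide; open, the fingers measure 114 mm over their backs; the gripper's body (76 mm by 85 mm) begins 54 mm behind the grasp point. The pads swing forward as they close: fully open they stand 13 mm farther back than shut.
Start: joints at [-1.22, 0.398, 0.045, 1.537, -0.019, 1.207, -0.051], TCP at [282.595, 585.392, 231.347] pointing down, gripper open.
Joint ranges: [-2.82, 2.82], [-0.49, 2.23], [-1.37, 1.46], [0, 2.46], [-1.36, 4.5], [0.23, 2], [-2.94, 2.94]. Speed limits (rad/s): [2.57, 2.57, 3.14, 3.14, 3.14, 3.14, 3.14].

### API

Orientations are given as a unit quaternion [x, y, z, w].
In Python, from plant import arm gives the robot as it stands.
- The arm moves only by the tool servo_tool, never from a script. Its argument "increments" is a list of rows, each a list of 7 numbers: the shift along the world's x, y, z in units of 50 mm (1.0 is 50 mm), then the turn, a rotation vector about the world's x, y, z in units of 10 degrees (1.0 is 10 degrees), then the closure in counts, from 0 (fully open) to 255 (shut). In form: [[dx, dy, dz, ax, ay, az, hand], ...]. A call has 1 to 8 rows; each row is the pose to reach, as a shift and turn from the pose commanded when the call began; what a row does not reach only later rows make up. A row lasts 1/8 s, in which the tool goes at most 62.5 mm and 10.7 degrees, less where a joint would pass 70% of its speed; a pose out of reach is approached as far as the arm can. A call with a gripper value outside its range is refused whole. The fingers move at their own pace and stop on an object; "grip_force" is the grip in N (left out, the last holds). Time passes only in rows, so rows that repeat a pose let the fingers close. It gives the time, the measured TCP pose, the force, the opening and the grip force at its end, in the units of the state.
- arm.state(): the state, without advancing time (a new reading comes with each control period).
- arm.get_image(name): name is "side" or "top" or "wrist"; returns a dict with "pixels" (400x640x3 uint8, red, green, blue), "fx", "fy", "cx", "cy" (pixels), "rvec" (rotation vector, rad) and "tvec" (3), from world to camera coordinates, as OpenCV has them. Camera axes: x right, y down, z forward; pixel columns grow to the right and rows downward; lengths in mm; the calibration is good to about 2 mm. A picture is of the moment at which its call begins. There is no depth.
- arm.finish_job(): hands the job in; it is judged then, once.
The state is a dict: "time": time; "joint_pos": joint angles; "joint_vel": joint speeds; "effort": joint torques, N m; "ee_pos": TCP position; "tool_rot": TCP orientation; "wrist_force": force on the tool from outside, world axes, zero at the start; "torque": the same for the moment, N m; "opening": finger opening in mm; "finger_force": force on a finger pad.
Only numpy, scipy, OpenCV 4.12 (cv2) and the standard library are available. Lean on these libraries where they do the work, as an engineer would, in place of code of your own. Each camera call takes 0.05 s, during which the arm holds its last target. There are 200 camera calls.

## Working session

There is one attempt and no reset: what is moved stays moved. The work goes in short steps, Python scripts to look and compute and a tool call to move; the robot and the scene stay as the last step left them, time stands still between calls to the robot, and variables do not carry over. Pictures are saved under pics/ and viewed, at most 10 in all, crops included, and the job is handed in when it is done.

Besides the shell and the picture viewer there is one more tool, called after "Emit:" in YAML: its name, and indented under it one key for each argument. servo_tool: Moves the arm, as the interface text tells. Its arguments: {"type":"object","properties":{"increments":{"type":"array","items":{"type":"array","items":{"type":"number"}}},"grip_force":{"type":"number"}},"required":["increments"]}

```bash
mkdir -p pics; cat > h.py <<'E'
import numpy as np, cv2
from plant import arm
def grab(n,f):
    d=arm.get_image(n); cv2.imwrite('pics/'+f,d['pixels'][:,:,::-1])
    np.savez('pics/'+f+'.npz',**d); return d
def ray(d,uv):
    R,_=cv2.Rodrigues(np.array(d['rvec'],float)); t=np.array(d['tvec'],float).reshape(3)
    v=np.array([(uv[0]-d['cx'])/d['fx'],(uv[1]-d['cy'])/d['fy'],1.])
    return -R.T@t, R.T@v
def onz(d,uv,z):
    c,v=ray(d,uv); return c+v*(z-c[2])/v[2]
def tri(d1,u1,d2,u2):
    c1,v1=ray(d1,u1);c2,v2=ray(d2,u2)
    s=np.linalg.lstsq(np.c_[v1,-v2],c2-c1,rcond=None)[0]
    a=c1+s[0]*v1;b=c2+s[1]*v2
    return (a+b)/2,np.linalg.norm(a-b)
E
python3 - <<'E'
from h import *
print(arm.state())
for n in('top','side'): d=grab(n,n+'1.png'); print(n,ray(d,(320,200)))
E
```

```text
{'time': 0.0, 'joint_pos': array([-1.22000164,  0.39919901,  0.04502611,  1.53790043, -0.01870071,
        1.20689179, -0.05073701]), 'joint_vel': array([-2.43903224e-04,  1.72178236e-04, -3.73230449e-04, -9.87419760e-05,
       -4.76656064e-04,  4.68440548e-04, -1.44380686e-03]), 'effort': array([ 4.54824385e-04, -4.75119245e+01,  1.36499014e+00, -2.54220343e+01,
        1.16454696e-02,  9.80885496e-03,  4.82126893e-06]), 'ee_pos': array([282.30464584, 584.78080276, 230.2496911 ]), 'tool_rot': array([ 2.22966403e-01,  9.74825628e-01, -9.76370236e-04, -1.54992215e-04]), 'wrist_force': array([ 0.6588238 , -0.75336884,  0.28175908]), 'torque': array([-0.03346667, -0.00886588,  0.01184325]), 'finger_force': 0.0, 'opening': 85.53101757325227}
top (array([ 454.31922582,   14.31131625, 1433.46543067]), array([ 0.07942698, -0.03397472, -0.99667128]))
side (array([ 279.34188126, -642.78623462,  917.11613918]), array([ 0.25209894,  0.58261828, -0.77266269]))
```

View pics/top1.png

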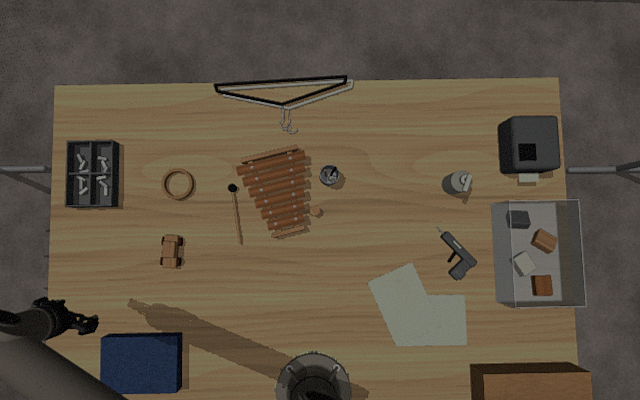

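View pics/side1.png

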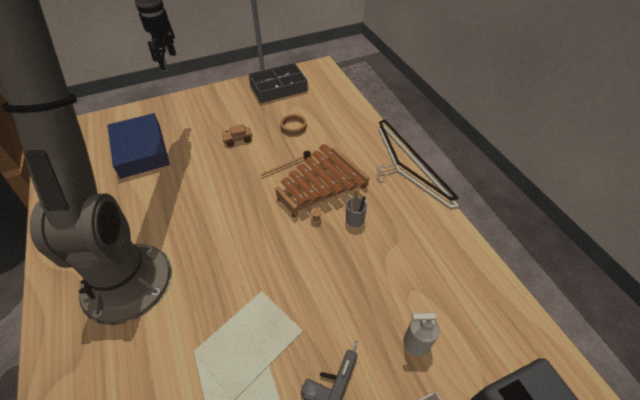

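The top view shows the xylophone centred near pixel (277,193), with its long bar at (273,160) away from the base and its short bar at (290,228). The mallet is at (234,188), the cup at (330,175) and the spool at (317,211). The side view shows the bars around (325,175).

```bash
python3 - <<'E'
from h import *
def comps(f,roi):
    d=dict(np.load('pics/'+f+'.npz')); im=d['pixels']; h=cv2.cvtColor(im,cv2.COLOR_RGB2HSV)
    x0,y0,x1,y1=roi; m=np.zeros(h.shape[:2],np.uint8)
    m[y0:y1,x0:x1]=cv2.inRange(h,(3,125,60),(12,255,255))[y0:y1,x0:x1]
    n,l,s,c=cv2.connectedComponentsWithStats(m)
    out=[(s[i,4],c[i].round(1)) for i in range(1,n) if s[i,4]>40]
    return d,m,out,im
d1,m1,o1,im1=comps('top1.png',(225,135,325,245)); d2,m2,o2,im2=comps('side1.png',(260,135,380,225))
for o in o1: print('top',o, onz(d1,o[1],60).round(0))
for o in o2: print('side',o, onz(d2,o[1],60).round(0))
print(im1[170:176,270],im1[160,250:256])
A=np.hstack([cv2.resize(im1[135:245,225:335],(400,400),interpolation=cv2.INTER_CUBIC),cv2.cvtColor(cv2.resize(m1[135:245,225:335],(400,400)),cv2.COLOR_GRAY2RGB)])
cv2.imwrite('pics/c1.png',A[:,:,::-1])
for n,p,z in(('spool',(317,211),38),('cup',(330,175),70),('mallet',(233,188),24)): print(n,onz(d1,p,z).round())
E
```

```text
top (np.int32(67), array([297. , 155.5])) [698.  33.  60.]
top (np.int32(162), array([269.9, 162.9])) [678. 115.  60.]
top (np.int32(69), array([244.3, 168.7])) [662. 191.  60.]
top (np.int32(95), array([276.5, 173.8])) [644.  95.  60.]
top (np.int32(56), array([249.4, 180.3])) [626. 176.  60.]
top (np.int32(159), array([275.8, 186.1])) [608.  98.  60.]
top (np.int32(76), array([274.5, 198.7])) [570. 102.  60.]
top (np.int32(52), array([259.8, 201.8])) [562. 146.  60.]
top (np.int32(45), array([298.4, 204.9])) [550.  32.  60.]
top (np.int32(61), array([281.7, 208.2])) [542.  81.  60.]
top (np.int32(44), array([264.8, 212.9])) [529. 131.  60.]
top (np.int32(102), array([277.3, 221.8])) [502.  95.  60.]
top (np.int32(57), array([296.6, 218.2])) [511.  38.  60.]
side (np.int32(1906), array([322.2, 176.5])) [602.  85.  60.]
[[ 87  60  37]
 [ 89  56  33]
 [ 82  52  33]
 [ 97  62  35]
 [111  74  49]
 [107  70  44]] [[62 48 34]
 [64 47 31]
 [48 36 18]
 [36 26 22]
 [29 21 11]
 [41 33 23]]
spool [533. -24.  38.]
cup [637. -63.  70.]
mallet [608. 230.  24.]
```

View pics/c1.png

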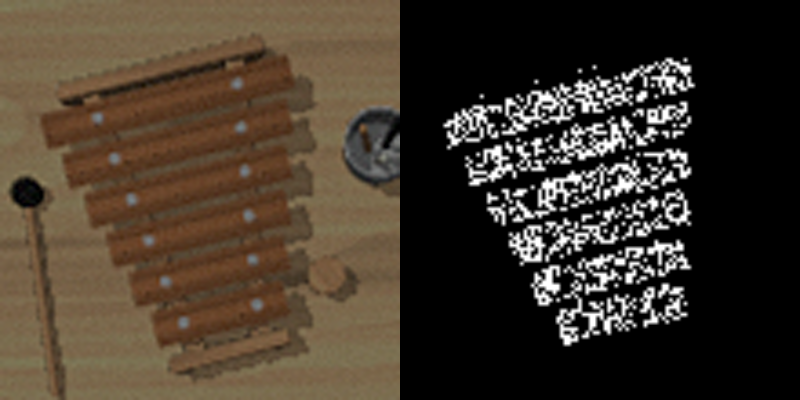

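```bash
python3 - <<'E'
from h import *
d=dict(np.load('pics/top1.png.npz'))
f=lambda c:onz(d,(225+c[0]/3.636-.5,135+c[1]/3.636-.5),60)
a,b=f((167,100.5)),f((220,313))
v=b-a; print(a,b,np.linalg.norm(v),'exp180',np.degrees(np.arctan2(v[1],v[0])))
E
```

```text
[679.86900304 112.95441596  60.        ] [504.80844849  72.0675337   60.        ] 179.77189685844536 exp180 -166.85374279235245
```

Emit:
servo_tool:
  increments:
    - [0.7, -1, 0.4, 0, 0, 0.9, 255]
    - [1.4, -2, 0.4, 0, 0, 1.8, 255]
    - [2.1, -3, 0.4, 0, 0, 2.7, 255]
    - [2.8, -4, 0.4, 0, 0, 3.6, 255]
    - [3.5, -5, 0.4, 0, 0, 3.9, 255]
    - [4.2, -6, 0.4, 0, 0, 3.9, 255]
    - [4.9, -7, 0.4, 0, 0, 3.9, 255]
    - [5.6, -8, 0.4, 0, 0, 3.9, 255]
  grip_force: 40

```text
time: 1.1
ee_pos: [563.2, 183.7, 251.0]
tool_rot: [-0.115, 0.993, 0.0, -0.0]
wrist_force: [0.4, 0.2, 0.5]
opening: 0.1
finger_force: 0.0
```

Emit:
servo_tool:
  increments:
    - [0.6, -1, 0, 0, 0, 0, 255]
    - [0.6, -1.8, 0, 0, 0, 0, 255]
    - [0.6, -1.8, 0, 0, 0, 0, 255]

```text
time: 1.48
ee_pos: [592.7, 89.9, 250.9]
tool_rot: [-0.111, 0.994, -0.001, -0.001]
wrist_force: [0.4, 0.7, 0.6]
opening: -0.1
finger_force: 0.0
```

```bash
python3 - <<'E'
from h import *
s=arm.state(); print(s['ee_pos'],s['wrist_force'],s['time'])
d=grab('wrist','w1.png'); print(ray(d,(320,200)))
R,_=cv2.Rodrigues(np.array(d['rvec'],float))
for p in [(679.9,113,60),(504.8,72,60)]: print(cv2.projectPoints(np.array([p],float),np.array(d['rvec'],float),np.array(d['tvec'],float),np.array([[d['fx'],0,d['cx']],[0,d['fy'],d['cy']],[0,0,1]],float),None)[0].ravel())
E
```

```text
[592.73681001  89.89326519 250.92765966] [0.41896906 0.70733463 0.55375981] 1.475
(array([517.49737076,  72.40691394, 394.58509824]), array([ 0.29855663,  0.06472282, -0.95223166]))
[324.51565591 254.64450655]
[323.77051629  72.45316392]
```

View pics/w1.png

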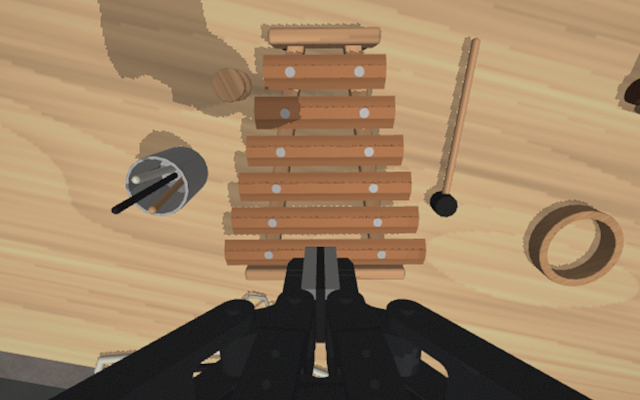

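The wrist view shows the bolts of bar 6 at (290,72) and (360,72), and those of bar 1 at (268,254) and (382,254). Both midpoints agree with the top-view estimate to about 1 px. I'll check the height by triangulation while moving above bar 1.

```bash
python3 - <<'E'
from h import *
t=dict(np.load('pics/top1.png.npz')); w=dict(np.load('pics/w1.png.npz'))
f=lambda c:(225+c[0]/3.636-.5,135+c[1]/3.636-.5)
for n,c,u in(('1L',(97,118),(382,254)),('1R',(237,83),(268,254)),('6L',(183,322),(360,72)),('6R',(257,304),(290,72))): print(n,*tri(t,f(c),w,u), onz(w,u,60))
E
```

```text
1L [666.13607183 170.93689011  59.97885047] 1.091216480100758 [665.83909178 171.39436328  60.        ]
1R [693.79074798  55.21927061  57.22960987] 0.3302448845967914 [692.30004678  55.20188118  60.        ]
6L [497.86048098 101.88837592  72.05540144] 1.0275374519135696 [497.2834492  103.50105989  60.        ]
6R [511.33416468  42.12488088  58.05164   ] 0.6447720115047864 [511.08982415  42.45638413  60.        ]
```

Emit:
servo_tool:
  increments:
    - [1, 0.3, -1, 0, 0, 0, 255]
    - [1.74, 0.45, -2, 0, 0, 0, 255]
    - [1.74, 0.45, -3, 0, 0, 0, 255]
    - [1.74, 0.45, -3.4, 0, 0, 0, 255]
    - [1.74, 0.45, -3.4, 0, 0, 0, 255]

```text
time: 2.15
ee_pos: [678.2, 119.0, 80.3]
tool_rot: [-0.116, 0.993, 0.0, -0.002]
wrist_force: [0.2, -0.3, 0.8]
opening: -0.0
finger_force: 0.0
```

Emit:
servo_tool:
  increments:
    - [0.02, -0.1, -0.1, 0, 0, 0, 255]
    - [0.02, -0.1, -0.3, 0, 0, 0, 255]
    - [0.02, -0.1, -0.34, 0, 0, 0, 255]
    - [0.02, -0.1, -0.36, 0, 0, 0, 255]
    - [0.02, -0.1, -0.36, 0, 0, 0, 255]

```text
time: 2.78
ee_pos: [680.7, 113.0, 63.6]
tool_rot: [-0.115, 0.993, 0.0, 0.0]
wrist_force: [-1.0, 0.0, 0.1]
opening: -0.1
finger_force: 0.0
```

```bash
python3 - <<'E'
from h import *
d=grab('wrist','w2.png'); s=arm.state(); print(s['ee_pos'],s['wrist_force'],s['tool_rot'])
E
```

```text
[680.74763442 113.03715054  63.54946079] [ 0.01937396  0.19803966 -1.13792179] [-1.15293003e-01  9.93331504e-01  1.09800582e-04  1.85311521e-04]
```

Emit:
servo_tool:
  increments:
    - [0, 0, -0.04, 0, 0, 0, 255]
    - [0, 0, -0.08, 0, 0, 0, 255]
    - [0, 0, -0.1, 0, 0, 0, 255]
    - [0, 0, -0.12, 0, 0, 0, 255]
    - [0, 0, -0.12, 0, 0, 0, 255]

```text
time: 3.45
ee_pos: [680.7, 112.9, 57.5]
tool_rot: [-0.115, 0.993, 0.0, 0.0]
wrist_force: [-0.4, 0.2, 1.7]
opening: -0.3
finger_force: 0.8
```

```bash
python3 - <<'E'
from h import *
F=[];P=[]
for i in range(10):
    d=arm.get_image('wrist'); s=arm.state(); F.append(s['wrist_force']);P.append(s['ee_pos'])
print(np.mean(P,0),np.mean(F,0),np.std(F,0))
cv2.imwrite('pics/w3.png',d['pixels'][200:320,220:430,::-1].repeat(3,0).repeat(3,1))
E
```

```text
[680.67804598 112.93050752  57.46344218] [0.11324391 0.07163899 1.69370893] [0.44960569 0.36938211 0.57461583]
```

View pics/w3.png

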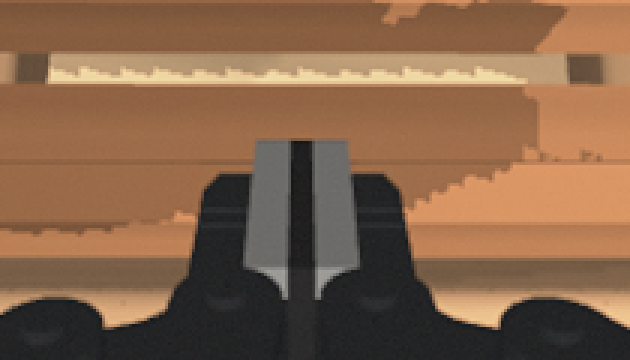

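The fingertips are in contact at z 57.5 with 1.7 N, about 2.5 mm of dip. The crop shows them together on bar 1. I'll go about 1 mm deeper and slide.

Emit:
servo_tool:
  increments:
    - [0, 0, -0.02, 0, 0, 0, 255]
    - [-0.1, -0.023, -0.02, 0, 0, 0, 255]
    - [-0.2, -0.046, -0.02, 0, 0, 0, 255]
    - [-0.3, -0.069, -0.02, 0, 0, 0, 255]
    - [-0.4, -0.092, -0.02, 0, 0, 0, 255]
    - [-0.5, -0.115, -0.02, 0, 0, 0, 255]
    - [-0.6, -0.138, -0.02, 0, 0, 0, 255]
    - [-0.7, -0.161, -0.02, 0, 0, 0, 255]

```text
time: 4.95
ee_pos: [645.0, 104.7, 56.3]
tool_rot: [-0.115, 0.993, 0.0, -0.0]
wrist_force: [0.6, 0.4, 1.8]
opening: 0.3
finger_force: 1.1
```

```bash
python3 - <<'E'
from h import *
F=[];P=[]
for i in range(6):
    d=arm.get_image('wrist'); s=arm.state(); F.append(s['wrist_force']);P.append(s['ee_pos'])
print(np.mean(P,0),np.mean(F,0))
cv2.imwrite('pics/w4.png',d['pixels'][:,:,::-1])
E
```

```text
[644.38968845 104.51257158  56.04695447] [-0.84065273 -0.22232201  2.50496455]
```

View pics/w4.png

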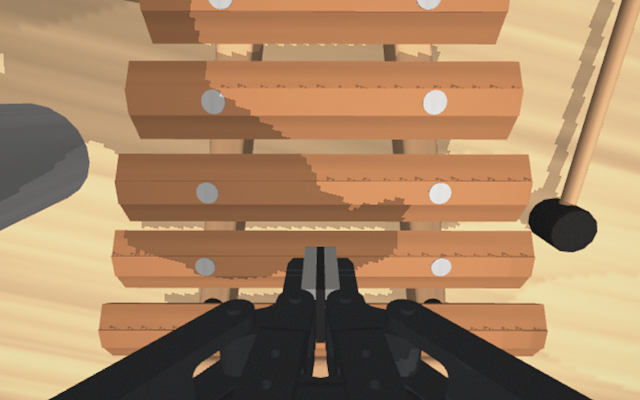

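Now on bar 2 with 2.5 N, a dip of about 4 mm. The bolts at (204,267) and (441,267) are in line with the tips at (320,250), so the row is centred and hasn't shifted. Continuing.

Emit:
servo_tool:
  increments:
    - [-0.1, -0.023, 0.01, 0, 0, 0, 255]
    - [-0.2, -0.046, 0.01, 0, 0, 0, 255]
    - [-0.3, -0.069, 0.01, 0, 0, 0, 255]
    - [-0.4, -0.092, 0.01, 0, 0, 0, 255]
    - [-0.5, -0.115, 0.01, 0, 0, 0, 255]
    - [-0.6, -0.138, 0.01, 0, 0, 0, 255]
    - [-0.7, -0.161, 0.01, 0, 0, 0, 255]
    - [-0.7, -0.161, 0.01, 0, 0, 0, 255]

```text
time: 6.25
ee_pos: [609.3, 96.4, 56.6]
tool_rot: [-0.115, 0.993, -0.0, -0.001]
wrist_force: [-1.8, -0.8, 2.6]
opening: 0.0
finger_force: 1.0
```

Emit:
servo_tool:
  increments:
    - [-0.1, -0.023, 0, 0, 0, 0, 255]
    - [-0.2, -0.046, 0, 0, 0, 0, 255]
    - [-0.3, -0.069, 0, 0, 0, 0, 255]
    - [-0.4, -0.092, 0, 0, 0, 0, 255]
    - [-0.5, -0.115, 0, 0, 0, 0, 255]
    - [-0.6, -0.138, 0, 0, 0, 0, 255]
    - [-0.7, -0.161, 0, 0, 0, 0, 255]
    - [-0.7, -0.161, 0, 0, 0, 0, 255]

```text
time: 7.25
ee_pos: [574.3, 88.4, 56.6]
tool_rot: [-0.115, 0.993, -0.0, -0.001]
wrist_force: [-1.6, 0.3, 2.3]
opening: 0.3
finger_force: 1.0
```

```bash
python3 - <<'E'
from h import *
F=[];P=[]
for i in range(6):
    d=arm.get_image('wrist'); s=arm.state(); F.append(s['wrist_force']);P.append(s['ee_pos'])
print(np.mean(P,0),np.mean(F,0))
cv2.imwrite('pics/w5.png',d['pixels'][:,:,::-1])
E
```

```text
[574.77819305  88.5149237   56.53077353] [-0.95028404 -0.37430434  2.15713898]
```

View pics/w5.png

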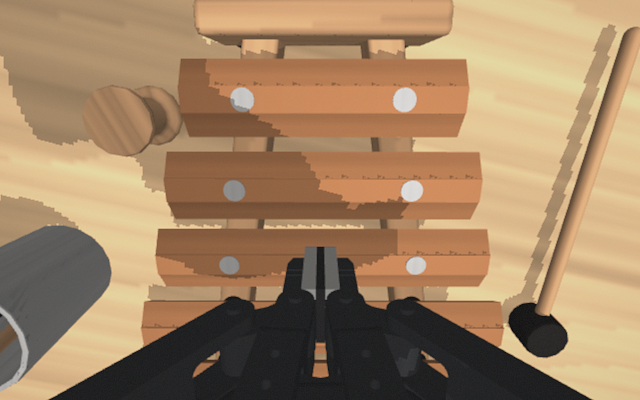

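On bar 4, bolts at (229,265) and (416,265), with the row still in line. Two more bars to go.

Emit:
servo_tool:
  increments:
    - [-0.1, -0.023, 0, 0, 0, 0, 255]
    - [-0.2, -0.046, 0, 0, 0, 0, 255]
    - [-0.3, -0.069, 0, 0, 0, 0, 255]
    - [-0.4, -0.092, 0, 0, 0, 0, 255]
    - [-0.5, -0.115, 0, 0, 0, 0, 255]
    - [-0.6, -0.138, 0, 0, 0, 0, 255]
    - [-0.7, -0.161, 0, 0, 0, 0, 255]
    - [-0.7, -0.161, 0, 0, 0, 0, 255]

```text
time: 8.55
ee_pos: [539.3, 80.4, 56.6]
tool_rot: [-0.115, 0.993, -0.0, -0.001]
wrist_force: [-1.5, 0.1, 1.8]
opening: -0.3
finger_force: 1.0
```

Emit:
servo_tool:
  increments:
    - [-0.1, -0.023, 0, 0, 0, 0, 255]
    - [-0.2, -0.046, 0, 0, 0, 0, 255]
    - [-0.3, -0.069, 0, 0, 0, 0, 255]
    - [-0.4, -0.092, 0, 0, 0, 0, 255]
    - [-0.5, -0.115, 0, 0, 0, 0, 255]
    - [-0.6, -0.138, 0, 0, 0, 0, 255]
    - [-0.7, -0.161, 0, 0, 0, 0, 255]
    - [-0.7, -0.161, 0, 0, 0, 0, 255]

```text
time: 9.55
ee_pos: [504.2, 72.3, 56.6]
tool_rot: [-0.115, 0.993, -0.0, -0.001]
wrist_force: [-1.1, -0.9, 2.5]
opening: -0.3
finger_force: 1.0
```

```bash
python3 - <<'E'
from h import *
F=[];P=[]
for i in range(6):
    d=arm.get_image('wrist'); s=arm.state(); F.append(s['wrist_force']);P.append(s['ee_pos'])
print(np.mean(P,0),np.mean(F,0))
cv2.imwrite('pics/w6.png',d['pixels'][:,:,::-1])
E
```

```text
[504.74137868  72.42352134  56.55538803] [-0.94955491 -0.45352797  1.75852629]
```

View pics/w6.png

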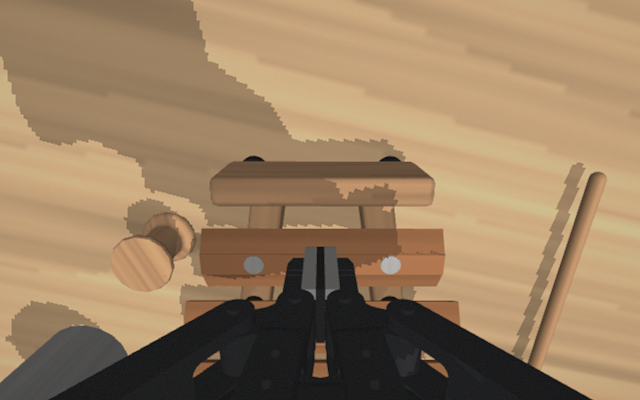

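The tips are on bar 6, with its bolts at (254,265) and (391,265), and it is pressed. Lifting straight up.

Emit:
servo_tool:
  increments:
    - [0, 0, 0.1, 0, 0, 0, 255]
    - [0, 0, 0.4, 0, 0, 0, 255]
    - [0, 0, 1.2, 0, 0, 0, 255]
    - [0, 0, 2.2, 0, 0, 0, 255]
    - [0, 0, 3, 0, 0, 0, 255]
    - [0, 0, 3, 0, 0, 0, 255]
    - [0, 0, 3, 0, 0, 0, 255]
    - [0, 0, 3, 0, 0, 0, 255]

```text
time: 10.85
ee_pos: [504.6, 72.4, 205.6]
tool_rot: [-0.115, 0.993, -0.0, -0.001]
wrist_force: [0.4, 0.9, -0.0]
opening: -0.1
finger_force: 0.0
```

```bash
python3 - <<'E'
from h import *
print(arm.state()['ee_pos'],arm.state()['wrist_force'])
a=grab('side','s2.png')['pixels'].astype(int); b=np.load('pics/side1.png.npz')['pixels'].astype(int)
A=np.hstack([cv2.resize(x[120:240,250:380].astype(np.uint8),(400,370)) for x in(b,a)])
cv2.imwrite('pics/cmp.png',A[:,:,::-1])
E
```

```text
[504.57412574  72.43477778 205.5884199 ] [ 0.39655908  0.87649907 -0.01807568]
```

View pics/cmp.png

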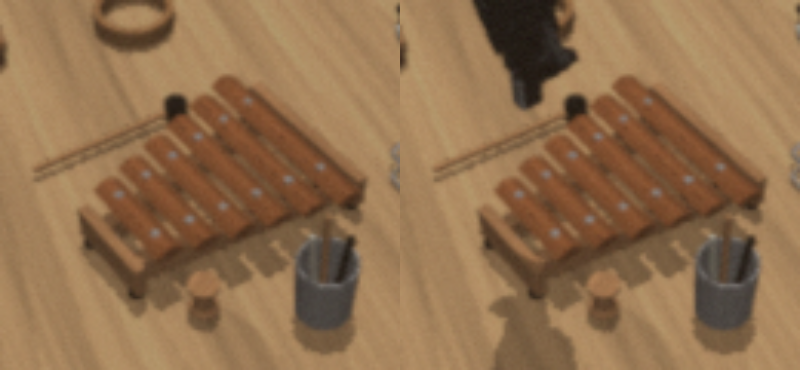

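The before and after views match: the xylophone, mallet, spool and cup haven't moved, and the bars are back up.

```bash
python3 -c "
from plant import arm
print(arm.finish_job())"
```

```text
the job is handed in; nothing more can be done
None
```

I ran the closed fingertips along all six bars, longest to shortest, at an estimated 2.5–4 mm of dip and about 2 N, then lifted clear and handed the job in; the before and after pictures show the bars back up and the xylophone, mallet, spool and cup unmoved, but no verdict was returned.

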